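# Set a board guide with its eccentric bolt and prove it with the gauge

### The job

On the jig with the blue bolt, turn the bolt anticlockwise (seen from above) until the red end of its grip points at the white mark, straight along the lane, which opens the board guide just wide enough for the gauge, and let go of it. Then slide the brown gauge plate by its blue knob along the lane, without lifting it, through the gap and fully home against the end stop. Leave the jig with the orange bolt alone: it is already set and locked.

Things in the scene. Friction and masses are not known exactly. Their poses are not given: they have to be found in the camera images.
- jig: Fixed dark grey plate (all in mm) 240 x 165 x 14, blue bolt and tag. Origin: centre of underside; x along the lane, open end (-x) to end stop (face x=95), y towards the bolt, z up. Lane on the plate top (z=14) between fixed fence (inner face y=-62) and sliding guide (x=0 to 92, flared 12 before); both 18 high. Gap 43 + 9 x bolt angle (rad). Bolt axis x=40, y=40; white mark x=94, y=40.
- bolt (a joint): Angle (rad) of the blue bolt, upright axis, anticlockwise from above, 0 to 1.8. Grip: upright bar 50 long, 12 wide, jig z=34 to 70 mm, centred on the axis, over a brass eccentric disc (top z=28.5). Its red end points (value - 1.2) from the jig's +x: at 1.2, +-0.2, it is at the mark, gap set (54 mm). Starts 0 to 0.4, gap too narrow. Friction 0.15 N m; stays where left.
- gauge_center (a point): Centre of the loose gauge, half-way up its 58 mm: brown plate 70 long (x, along the lane), 50 wide, 12 thick, 0.15 kg, with an upright round blue knob, 18 mm diameter, at its middle, from 17 mm below this point to 29 above. Starts flat on the jig at the lane's open end, lined up with it; this point is at jig z=43 mm. Home against the stop: jig x=60, y about -35.
- spare_jig: The neighbouring jig, same shape, size, origin and axes, but with an orange bolt bar and tag and an empty lane; already set and locked. Not to be touched.
Not all that is in view belongs to the job. Leave any green or purple look-alike of the part that bears gauge_center alone.

How it is judged:
By the outcome, as a careful person would: the job done as asked, in the order asked, and still so for the second after the job is handed in, with the robot touching nothing.
It also fails if it takes over 48 s, if anything falls off the work surface, if the arm or the gripper's body presses on something with over 40 N, if the wrist force passes 120 N, or if a joint passes its speed limit or range.

### The arm

A 6-joint arm with a two-finger parallel gripper is mounted at the origin on the work surface. World frame = base frame: x ahead of the robot, y to its left, z up, the work surface at z = 0. Lengths are in mm, angles in rad, forces in N, time in s.
With the tool pointing down it reaches from about 350 to 875 mm from the base axis. Payload 4.2 kg.
Tool frame: the origin (TCP) lies midway between the tips of the shut fingers; the grasp point (between the pads) lies 19 mm behind it; x points along the fingers, y is the direction in which the jaws open and shut, and the axes are right-handed (so a half turn about x gives the same grasp; the last joint's range is limited). The gripper opens to 85 mm and grips with 20 to 120 N. Pads are 22 mm wide; open, the fingers measure 114 mm over their backs; the gripper's body (76 mm by 85 mm) begins 54 mm behind the grasp point. The pads swing forward as they close: fully open they stand 13 mm farther back than shut.
Start: joints at [1.45, 0.385, 0.008, 0, -1.194, -0.259], TCP at [231.676, 580.453, 231.312] pointing down, gripper open.
Joint ranges: [-3.14, 3.14], [-1.21, 2.06], [-1.07, 1.41], [-3.16, 2.05], [-2.99, -0.16], [-3.1, 3.1]. Speed limits (rad/s): [2.79, 2.79, 3.14, 3.14, 3.14, 3.14].

### API

Orientations are given as a unit quaternion [x, y, z, w].
In Python, from bench import readout, imaging, arm gives the robot as it stands.
- The arm moves only by the tool arm_command, never from a script. Its argument "increments" is a list of rows, each a list of 3 entries, a list of its own where there are three numbers: the turn, a rotation vector about the world's x, y, z in degrees, then the shift along the world's x, y, z in mm, then the closure, from 0 (fully open) to 1 (shut). In form: [[[ax, ay, az], [tx, ty, tz], fingers], ...]. A call has exactly 5 rows; each row is the pose to reach, as a shift and turn from the pose measured when the call began; what a row does not reach only later rows make up. A row lasts 1/10 s, in which the tool goes at most 50 mm and 8.59 degrees, less where a joint would pass 70% of its speed; a pose out of reach is approached as far as the arm can. A call with a gripper value outside its range is refused whole. The fingers move at their own pace and stop on an object; the grip force is fixed at half the most. Time passes only in rows, so rows that repeat a pose let the fingers close, or fill a call up. It gives the time, the measured TCP pose, the force and the opening at its end, in the units of the state.
- readout.read_state(): the state, without advancing time (a new reading comes with each control period).
- imaging.get_image(name): name is "scene" or "top" or "wrist"; returns (picture, depth): 400x640x3 uint8, blue, green, red; 400x640 float32, mm along the optical axis (not along the pixel's ray), 0 where there is no reading.
- imaging.camera_info(name): a dict with "vfov" (degrees; the focal length in pixels is half the picture's height over the tangent of half this angle, whatever the lens; pixels are square), "cx", "cy" (the principal point, pixels), "D" ([k1, k2, p1, p2, k3] as OpenCV has them; the pictures are not rectified), "eye" and "rotation" of the camera in the world; the wrist camera has in their place "T_tool_cam" (4x4, takes a point from camera to tool coordinates, whose origin is the TCP and whose axes are the tool frame's). Camera axes: x right, y down, z forward; pixel columns grow to the right and rows downward; lengths in mm; the calibration is good to about 2 mm. A picture is of the moment at which its call begins: read the wrist's pose just before it. camera_info takes no time and is no camera call.
- arm.job_done(): hands the job in, once; it reports no verdict.
The state is a dict: "clock": time; "joints": joint angles; "joint_vel": joint speeds; "joint_efforts": joint torques, N m; "position": TCP position; "ee_rot": TCP orientation; "contact_force": force on the tool from outside, world axes, zero at the start; "wrist_torque": the same for the moment, N m; "gripper_width": finger opening in mm.
Only numpy, scipy, OpenCV 4.12 (cv2) and the standard library are available. Lean on these libraries where they do the work, as an engineer would, in place of code of your own. Each camera call takes 0.05 s, during which the arm holds its last target. There are 200 camera calls.

## Working session

There is one attempt and no reset: what is moved stays moved. The work goes in short steps, Python scripts to look and compute and a tool call to move; the robot and the scene stay as the last step left them, time stands still between calls to the robot, and variables do not carry over. Pictures are saved under pics/ and viewed, about 8 in all and at most 12, crops included, and the job is handed in when it is done.

Besides the shell and the picture viewer there is one more tool, called as name([rows], argument=value, ...), one row to a line, values as JSON. arm_command: Moves the arm, as the interface text tells. Its arguments: {"type":"object","properties":{"increments":{"type":"array","items":{"type":"array"}}},"required":["increments"]}

```bash
mkdir -p pics; cat > h.py <<'E'
import numpy as np, cv2
from bench import readout, imaging, arm
from scipy.spatial.transform import Rotation as R
def cam(n,st=None):
    i=imaging.camera_info(n); f=200/np.tan(np.radians(i["vfov"])/2)
    K=np.array([[f,0,i["cx"]],[0,f,i["cy"]],[0,0,1.]]); D=np.array(i["D"],float)
    if n=="wrist":
        T=np.array(i["T_tool_cam"]); r=R.from_quat(st["ee_rot"]).as_matrix()
        return K,D,r@T[:3,3]+np.array(st["position"]),r@T[:3,:3]
    return K,D,np.array(i["eye"],float),np.array(i["rotation"],float).reshape(3,3)
def ray(c,px):
    K,D,e,r=c
    u=cv2.undistortPoints(np.array(px,float).reshape(-1,1,2),K,D).reshape(-1,2)
    return np.c_[u,np.ones(len(u))]@r.T
def onz(c,px,z):
    d=ray(c,px); return c[2]+d*((z-c[2][2])/d[:,2])[:,None]
def proj(c,P):
    K,D,e,r=c; p=cv2.projectPoints(np.array(P,float).reshape(-1,1,3),cv2.Rodrigues(r.T)[0],-r.T@e,K,D)[0]; return p.reshape(-1,2)
E
python3 - <<'E'
from h import *
s=readout.read_state(); print(s)
for n in("scene","top"):
    im,d=imaging.get_image(n); cv2.imwrite(f"pics/{n}0.png",im); np.save(f"{n}0d.npy",d)
    print(imaging.camera_info(n))
E
```

```text
{'clock': 0.0, 'joints': array([ 1.44959910e+00,  3.85566598e-01,  6.65282230e-03, -4.92014905e-04,
       -1.19395937e+00, -2.58610270e-01]), 'joint_vel': array([ 0.00146397, -0.00021676, -0.00043948,  0.00173412, -0.00141316,
        0.00079403]), 'joint_efforts': array([-1.68535394e-04, -3.92291451e+01,  1.88410914e+01,  4.18622777e+00,
       -4.56587411e-03, -3.45821611e-06]), 'position': array([231.47831612, 579.95135662, 230.22709526]), 'ee_rot': array([-0.6942713 ,  0.13428315,  0.69449309,  0.13279589]), 'contact_force': array([ 0.33134215, -0.60526326,  0.21118182]), 'wrist_torque': array([ 0.05558814, -0.02351605,  0.02015201]), 'gripper_width': 85.68058341421613}
{'vfov': 52.121461002924846, 'cx': 319.68859536335907, 'cy': 197.42788048404788, 'D': array([-0.03473998,  0.        ,  0.        ,  0.        ,  0.        ]), 'eye': array([ 782.44830902, -263.38902277,  603.49359765]), 'rotation': array([ 0.8778738 ,  0.37635279, -0.12164475, -0.26999762])}
{'vfov': 57.587187254509004, 'cx': 315.6408283762622, 'cy': 197.5094466691834, 'D': array([-0.07007022,  0.        ,  0.        ,  0.        ,  0.        ]), 'eye': array([453.096198  ,  -1.09397986, 709.52503945]), 'rotation': array([ 0.7159352 , -0.69647191,  0.03799668, -0.03033014])}
```

```bash
sed -i 's/np.array(i\["rotation"\],float).reshape(3,3)/R.from_quat(i["rotation"]).as_matrix()/' h.py; python3 -c "
from h import *
for n in('scene','top'): c=cam(n); print(n,c[3][:,2],onz(c,[[320,200]],0))"
```

```text
scene [-0.4168062   0.382485   -0.82460768] [[481.82828396  13.11613466   0.        ]]
top [ 0.09665449 -0.00949841 -0.99527267] [[517.34323676 -16.53036022   0.        ]]
```

View pics/top0.png

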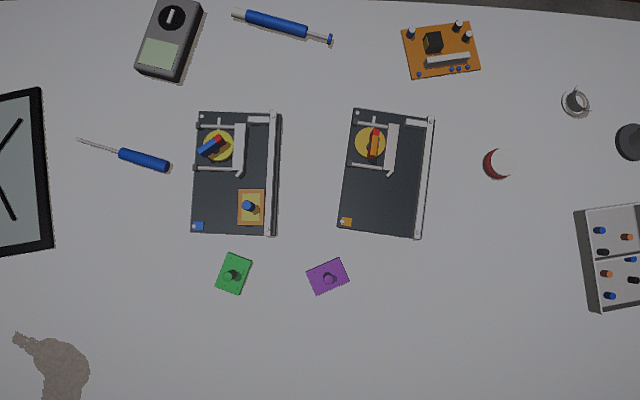

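View pics/scene0.png

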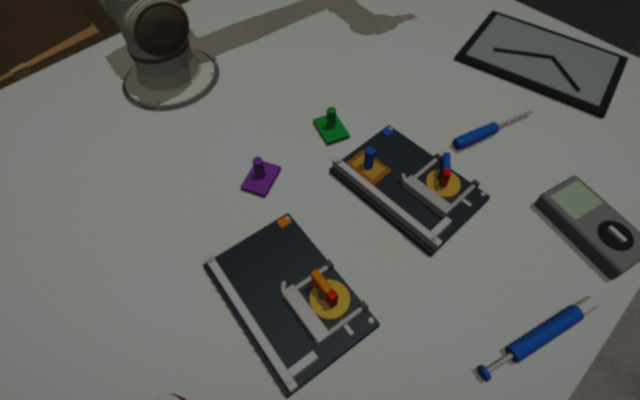

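```bash
python3 - <<'E'
from h import *
c=cam("top"); im=cv2.imread("pics/top0.png"); d=np.load("top0d.npy")
v,u=np.mgrid[0:400,0:640]; px=np.c_[u.ravel(),v.ravel()]
r=ray(c,px); P=(c[2]+r*d.reshape(-1,1)).reshape(400,640,3)
print("table z",np.median(P[300:380,200:500,2]))
hsv=cv2.cvtColor(im,cv2.COLOR_BGR2HSV)
m=((P[...,2]>8)&(d>0)).astype(np.uint8); m[:, :180]=0;m[:,300:]=0;m[:100]=0;m[245:]=0
P14=onz(c,px,14).reshape(400,640,3)
dk=((hsv[...,2]<90)).astype(np.uint8)&m
for mm,Q in((m,P),(dk,P),(dk,P14)):
    q=Q[(mm>0)&(P[...,2]<22)][:,:2].astype(np.float32); 
    rc=cv2.minAreaRect(q); print(rc, cv2.boxPoints(rc).round(1).tolist())
print("plate z",np.median(P[...,2][dk>0]))
H,S,V=cv2.split(hsv)
blue=((H>100)&(H<130)&(S>120)&(V>60)).astype(np.uint8); red=(((H<8)|(H>172))&(S>150)&(V>80)).astype(np.uint8)
for nm,k in(("blue",blue),("red",red)):
    n,l,s,ce=cv2.connectedComponentsWithStats(k)
    for i in range(1,n):
        x,y=ce[i]
        if s[i,4]>8 and 180<x<300 and 100<y<245: print(nm,ce[i].round(1),s[i],np.percentile(P[...,2][l==i],[10,50,90]).round(1),np.median(P[l==i],0).round(1))
crop=im[100:245,180:295]; cv2.imwrite("pics/crop1.png",cv2.resize(crop,None,fx=4,fy=4,interpolation=cv2.INTER_CUBIC))
E
```

```text
table z -0.04037025924520776
((566.6951293945312, 148.8038330078125), (165.65585327148438, 240.38343811035156), 89.6317367553711) [[446.0, 66.80000305175781], [686.4000244140625, 65.19999694824219], [687.4000244140625, 230.89999389648438], [447.0, 232.39999389648438]]
((566.6401977539062, 148.41458129882812), (164.515869140625, 240.21588134765625), 89.25730895996094) [[445.5, 67.69999694824219], [685.7000122070312, 64.5999984741211], [687.7999877929688, 229.10000610351562], [447.6000061035156, 232.1999969482422]]
((566.2488403320312, 147.97982788085938), (164.75537109375, 239.35797119140625), 89.32328033447266) [[445.6000061035156, 67.0], [684.9000244140625, 64.19999694824219], [686.9000244140625, 228.89999389648438], [447.6000061035156, 231.8000030517578]]
plate z 14.268179918897374
blue [205.6 146.2] [197 138  19  17 132] [67.6 69.9 71.6] [602.4 192.7  69.9]
blue [246.5 204.8] [242 200  10  10  75] [70.5 72.2 73.5] [498.4 113.6  72.2]
blue [198.5 225.3] [193 222  11   8  72] [14.8 16.  17.2] [461.5 214.   16. ]
red [217.3 138. ] [213 134   9   9  46] [69.  70.5 72. ] [617.8 172.9  70.5]
```

View pics/crop1.png

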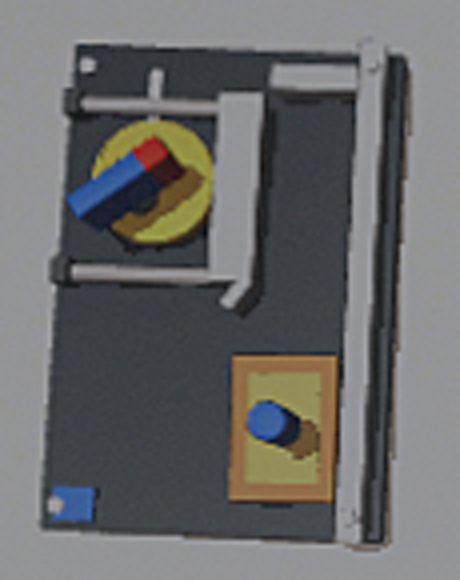

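```bash
python3 - <<'E'
from h import *
s=readout.read_state(); r=R.from_quat(s["ee_rot"]).as_matrix(); print(r.round(3)); y=r[:,1]
print("jaw deg",np.degrees(np.arctan2(y[1],y[0])), imaging.camera_info("wrist")["T_tool_cam"].round(2).tolist())
print(np.array([607,187.5])-s["position"][:2])
E
```

```text
[[-0.001 -0.371 -0.929]
 [-0.002 -0.929  0.371]
 [-1.     0.002 -0.   ]]
jaw deg -111.76956506314644 [[-0.0, -0.32, 0.95, -141.76], [1.0, -0.0, 0.0, -0.14], [-0.0, 0.95, 0.32, -82.08], [0.0, 0.0, 0.0, 1.0]]
[ 375.49241395 -392.49911319]
```

arm_command([
  [[0,0,-6],[34,-35,0],0],
  [[0,0,-12],[68,-70,0],0],
  [[0,0,-18],[102,-105,0],0],
  [[0,0,-24],[136,-140,0],0],
  [[0,0,-30],[170,-175,0],0],
])

```text
clock: 0.6
position: [402.3, 403.3, 230.0]
ee_rot: [-0.635, 0.311, 0.636, 0.309]
contact_force: [0.2, -0.3, 0.5]
gripper_width: 85.2
```

arm_command([
  [[0,0,0],[34,-35,0],0],
  [[0,0,0],[68,-70,0],0],
  [[0,0,0],[102,-105,0],0],
  [[0,0,0],[136,-140,0],0],
  [[0,0,0],[165,-175,0],0],
])

```text
clock: 1.1
position: [568.5, 226.5, 229.4]
ee_rot: [-0.635, 0.311, 0.636, 0.309]
contact_force: [0.8, 0.7, 0.5]
gripper_width: 85.1
```

```bash
python3 - <<'E'
from h import *
s=readout.read_state(); y=R.from_quat(s["ee_rot"]).as_matrix()[:,1]
print(s["clock"],s["position"],np.degrees(np.arctan2(y[1],y[0])),s["joints"],np.array([607,187.5])-s["position"][:2])
E
```

```text
1.1 [568.47625223 226.4947607  229.4384523 ] -142.01067603761365 [ 6.43458843e-01  3.65438731e-01 -2.64400485e-02  2.35848313e-04
 -1.18236598e+00  1.94905003e-02] [ 38.52374777 -38.9947607 ]
```

arm_command([
  [[0,0,0],[19,-19,-20],0],
  [[0,0,0],[38,-38,-50],0],
  [[0,0,0],[39,-39,-80],0],
  [[0,0,0],[39,-39,-100],0],
  [[0,0,0],[39,-39,-100],0],
])

```text
clock: 1.6
position: [605.2, 185.9, 125.1]
ee_rot: [-0.633, 0.314, 0.638, 0.307]
contact_force: [-0.6, 0.6, 0.1]
gripper_width: 85.7
```

```bash
python3 - <<'E'
from h import *
s=readout.read_state(); im,d=imaging.get_image("wrist"); c=cam("wrist",s); print(s["clock"],s["position"])
hsv=cv2.cvtColor(im,cv2.COLOR_BGR2HSV); H,S,V=cv2.split(hsv)
v,u=np.mgrid[0:400,0:640]; px=np.c_[u.ravel(),v.ravel()]
P=(c[2]+ray(c,px)*d.reshape(-1,1)).reshape(400,640,3)
bl=(H>100)&(H<130)&(S>120)&(V>40); rd=((H<8)|(H>172))&(S>150)&(V>50)
near=(np.hypot(P[...,0]-607,P[...,1]-188)<45)&(P[...,2]>66)&(P[...,2]<75)
for n,k in(("bl",bl&near),("rd",rd&near)): print(n,k.sum(),P[k].mean(0) if k.any() else 0)
q=P[(bl|rd)&near][:,:2].astype(np.float32)
if len(q)>5: print(cv2.minAreaRect(q))
for w in([607,188,70],): print("axis px",proj(c,[w]))
cv2.imwrite("pics/w1.png",im)
E
```

```text
1.6 [605.22578084 185.94052343 125.14552272]
bl 927 [604.75903989 191.71379485  68.97418429]
rd 410 [619.92207838 171.93397592  69.37176563]
((608.4928588867188, 186.97537231445312), (11.637092590332031, 50.358802795410156), 37.108238220214844)
axis px [[319.19863555 221.06334893]]
```

View pics/w1.png

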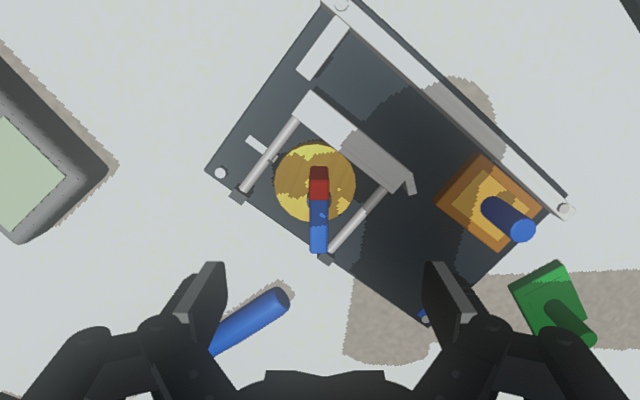

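arm_command([
  [[0,0,-1],[3,1.5,-20],0],
  [[0,0,-1],[3,1.5,-40],0],
  [[0,0,-1],[3,1.5,-60],0],
  [[0,0,-1],[3,1.5,-75],0],
  [[0,0,-1],[3,1.5,-75],0],
])

```text
clock: 2.15
position: [609.0, 188.4, 52.1]
ee_rot: [-0.631, 0.318, 0.635, 0.313]
contact_force: [-0.6, -0.7, -0.5]
gripper_width: 85.2
```

```bash
python3 - <<'E'
from h import *
s=readout.read_state(); y=R.from_quat(s["ee_rot"]).as_matrix()
print(s["clock"],s["position"],np.degrees(np.arctan2(y[1,1],y[0,1])),y[:,0],s["joints"],s["joint_vel"])
E
```

```text
2.15 [609.02115429 188.40974705  52.0796957 ] -142.99649419914138 [-0.0081444  -0.00532904 -0.99995263] [ 5.53516883e-01  5.77335427e-01 -1.62024733e-01  3.37993106e-04
 -8.41166014e-01  9.20864609e-02] [-0.00137354 -0.03018951  0.03047444  0.01556809 -0.01894213 -0.00021005]
```

arm_command([
  [[0,0,0],[-0.8,-1,-6],0],
  [[0,0,0],[-0.8,-1,-12],0],
  [[0,0,0],[-0.8,-1,-12],0.5],
  [[0,0,0],[-0.8,-1,-12],1],
  [[0,0,0],[-0.8,-1,-12],1],
])

```text
clock: 2.65
position: [608.6, 187.6, 40.7]
ee_rot: [-0.631, 0.318, 0.634, 0.313]
contact_force: [0.6, -0.5, 0.3]
gripper_width: 44.4
```

arm_command([
  [[0,0,0],[0,0,0],1],
  [[0,0,0],[0,0,0],1],
  [[0,0,0],[0,0,0],1],
  [[0,0,0],[0,0,0],1],
  [[0,0,0],[0,0,0],1],
])

```text
clock: 3.15
position: [608.2, 187.2, 41.2]
ee_rot: [-0.631, 0.318, 0.634, 0.312]
contact_force: [-3.4, -2.0, 4.8]
gripper_width: 11.1
```

arm_command([
  [[0,0,5],[0,0,0],1],
  [[0,0,10],[0,0,0],1],
  [[0,0,15],[0,0,0],1],
  [[0,0,20],[0,0,0],1],
  [[0,0,26],[0,0,0],1],
])

```text
clock: 3.65
position: [608.4, 187.3, 41.2]
ee_rot: [-0.687, 0.167, 0.689, 0.161]
contact_force: [-1.4, -2.5, 2.8]
gripper_width: 10.8
```

arm_command([
  [[0,0,6],[0,0,0],1],
  [[0,0,12],[0,0,0],1],
  [[0,0,18],[0,0,0],1],
  [[0,0,25],[0,0,0],1],
  [[0,0,25],[0,0,0],1],
])

```text
clock: 4.15
position: [608.5, 187.5, 41.2]
ee_rot: [-0.707, 0.014, 0.707, 0.008]
contact_force: [-2.1, -0.1, 2.8]
gripper_width: 11.3
```

```bash
python3 - <<'E'
from h import *
s=readout.read_state(); y=R.from_quat(s["ee_rot"]).as_matrix()
print(s["clock"],s["position"],np.degrees(np.arctan2(y[1,1],y[0,1])),y[:,0],s["contact_force"],s["wrist_torque"],s["gripper_width"])
E
```

```text
4.15 [608.45890103 187.50354835  41.19005419] -91.83825427981117 [-1.75602531e-04 -8.16150552e-03 -9.99966679e-01] [-2.13118031 -0.14898014  2.81333013] [0.18225114 0.5451308  0.12351636] 11.272183164231983
```

arm_command([
  [[0,0,1.5],[0,0,0],1],
  [[0,0,1.5],[0,0,0],1],
  [[0,0,1.5],[0,0,0],0],
  [[0,0,1.5],[0,0,0],0],
  [[0,0,1.5],[0,0,0],0],
])

```text
clock: 4.65
position: [608.7, 187.7, 41.0]
ee_rot: [0.707, -0.005, -0.707, 0.001]
contact_force: [0.6, -0.2, 0.5]
gripper_width: 54.4
```

arm_command([
  [[0,0,0],[0,0,0],0],
  [[0,0,0],[0,0,0],0],
  [[0,0,0],[0,0,10],0],
  [[0,0,0],[0,0,40],0],
  [[0,0,0],[0,0,75],0],
])

```text
clock: 5.15
position: [608.0, 187.2, 116.2]
ee_rot: [-0.706, 0.006, 0.708, -0.001]
contact_force: [0.2, -0.0, -0.1]
gripper_width: 85.7
```

arm_command([
  [[0,0,0],[-30,-20,20],0],
  [[0,0,0],[-60,-40,20],0],
  [[0,0,0],[-90,-60,20],0],
  [[0,0,0],[-109,-73,15],0],
  [[0,0,0],[-109,-73,10],0],
])

```text
clock: 5.65
position: [496.7, 112.7, 127.3]
ee_rot: [-0.706, 0.006, 0.708, -0.001]
contact_force: [0.4, -0.3, 0.4]
gripper_width: 85.2
```

```bash
python3 - <<'E'
from h import *
s=readout.read_state(); y=R.from_quat(s["ee_rot"]).as_matrix()
print(s["clock"],s["position"],np.degrees(np.arctan2(y[1,1],y[0,1])),y[:,0],s["gripper_width"])
im,d=imaging.get_image("wrist"); c=cam("wrist",s); cv2.imwrite("pics/w2.png",im)
hsv=cv2.cvtColor(im,cv2.COLOR_BGR2HSV); H,S,V=cv2.split(hsv)
v,u=np.mgrid[0:400,0:640]; px=np.c_[u.ravel(),v.ravel()]
P=(c[2]+ray(c,px)*d.reshape(-1,1)).reshape(400,640,3)
bl=(H>100)&(H<130)&(S>120)&(V>40); rd=((H<8)|(H>172))&(S>150)&(V>50)
z=(P[...,2]>65)&(P[...,2]<76)
near=lambda x,y,r:(np.hypot(P[...,0]-x,P[...,1]-y)<r)&z
for n,k in(("bolt bl",bl&near(607,188,45)),("bolt rd",rd&near(607,188,45)),("knob",bl&near(498,113,30))):
    print(n,k.sum(),P[k].mean(0) if k.any() else 0)
    if k.any(): print(cv2.minAreaRect(P[k][:,:2].astype(np.float32)))
q=P[(bl|rd)&near(607,188,45)][:,:2].astype(np.float32)
if len(q)>5: print(cv2.minAreaRect(q))
E
```

```text
5.65 [496.65033229 112.66692316 127.3328737 ] -90.39788801837932 [-0.0021403  -0.009148   -0.99995587] 85.18327336315744
bolt bl 1539 [602.37155424 186.68239105  68.90620425]
((602.210693359375, 187.09104919433594), (11.751171112060547, 36.780574798583984), 89.36050415039062)
bolt rd 0 0
knob 553 [500.82172185 113.99128444  70.99198775]
((500.3396301269531, 114.1843490600586), (16.375837326049805, 16.53981590270996), 73.22502136230469)
((602.210693359375, 187.09104919433594), (11.751171112060547, 36.780574798583984), 89.36050415039062)
```

View pics/w2.png

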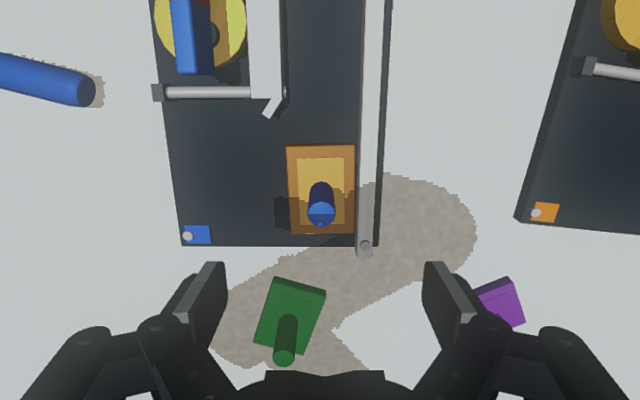

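arm_command([
  [[0,0,0],[3.5,1.5,-20],0],
  [[0,0,0],[3.5,1.5,-40],0],
  [[0,0,0],[3.5,1.5,-60],0],
  [[0,0,0],[3.5,1.5,-80],0],
  [[0,0,0],[3.5,1.5,-86],0],
])

```text
clock: 6.2
position: [501.5, 115.1, 38.9]
ee_rot: [-0.706, 0.006, 0.709, -0.002]
contact_force: [-0.1, -0.4, -0.1]
gripper_width: 85.5
```

arm_command([
  [[0,0,0],[0,0,0],0.4],
  [[0,0,0],[0,0,0],0.7],
  [[0,0,0],[0,0,0],1],
  [[0,0,0],[0,0,0],1],
  [[0,0,0],[0,0,0],1],
])

```text
clock: 6.7
position: [501.9, 115.3, 39.7]
ee_rot: [-0.706, 0.006, 0.708, -0.001]
contact_force: [0.8, 0.6, 3.1]
gripper_width: 16.0
```

arm_command([
  [[0,0,0],[0,0,0],1],
  [[0,0,0],[0,0,0],1],
  [[0,0,0],[0,0,0],1],
  [[0,0,0],[0,0,0],1],
  [[0,0,0],[0,0,0],1],
])

```text
clock: 7.2
position: [501.8, 115.3, 39.7]
ee_rot: [-0.706, 0.006, 0.708, -0.001]
contact_force: [-0.1, -0.2, 1.2]
gripper_width: 16.4
```

arm_command([
  [[0,0,0],[12,-0.4,0],1],
  [[0,0,0],[24,-0.8,0],1],
  [[0,0,0],[36,-1.2,0],1],
  [[0,0,0],[48,-1.4,0],1],
  [[0,0,0],[60,-1.6,0],1],
])

```text
clock: 7.7
position: [562.7, 113.4, 39.7]
ee_rot: [-0.706, 0.006, 0.708, -0.002]
contact_force: [-3.3, -0.5, 3.2]
gripper_width: 16.4
```

```bash
python3 - <<'E'
from h import *
s=readout.read_state(); print(s["clock"],s["position"],s["contact_force"],s["wrist_torque"],s["gripper_width"])
im,d=imaging.get_image("wrist"); c=cam("wrist",s); cv2.imwrite("pics/w3.png",im)
E
```

```text
7.7 [562.69082747 113.39615455  39.7381648 ] [-3.26322626 -0.50218123  3.24242365] [0.03005124 0.79333888 0.04735238] 16.35534987551645
```

View pics/w3.png

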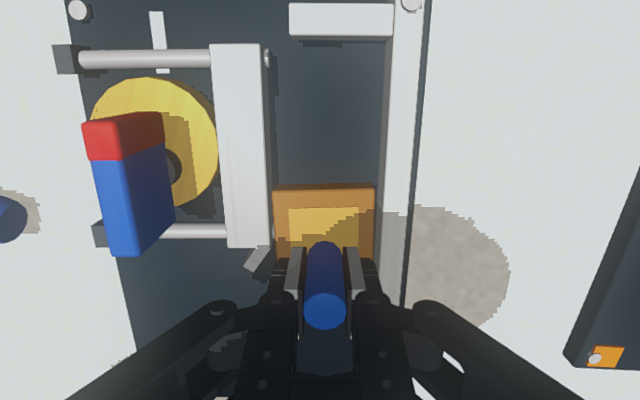

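The wrist view shows the grip's red end (122,140) aligned along the lane. The gauge has its leading edge (275–375, 187) already inside the gap with clearance on both sides, so I'll continue.

arm_command([
  [[0,0,0],[12,-0.2,0],1],
  [[0,0,0],[24,-0.4,0],1],
  [[0,0,0],[36,-0.5,0],1],
  [[0,0,0],[45,-0.6,0],1],
  [[0,0,0],[53,-0.7,0],1],
])

```text
clock: 8.25
position: [618.7, 113.2, 39.8]
ee_rot: [-0.707, 0.006, 0.707, -0.001]
contact_force: [-2.3, 0.4, 3.0]
gripper_width: 16.3
```

arm_command([
  [[0,0,0],[4,0,0],1],
  [[0,0,0],[7,0,0],1],
  [[0,0,0],[10,0,0],1],
  [[0,0,0],[11,0,0],1],
  [[0,0,0],[12,0,0],1],
])

```text
clock: 8.75
position: [629.0, 113.1, 39.8]
ee_rot: [-0.706, 0.006, 0.709, -0.001]
contact_force: [-7.3, 2.0, 8.0]
gripper_width: 16.2
```

```bash
python3 - <<'E'
from h import *
s=readout.read_state(); print(s["clock"],s["position"],s["contact_force"],s["wrist_torque"],s["gripper_width"])
E
```

```text
8.75 [629.03332879 113.08939131  39.79326467] [-7.32552888  1.96278985  8.04046027] [ 0.6122404   2.31399368 -0.00669443] 16.166527952567698
```

arm_command([
  [[0,0,0],[2,0,0],1],
  [[0,0,0],[3,0,0],1],
  [[0,0,0],[4,0,0],1],
  [[0,0,0],[4,0,0],1],
  [[0,0,0],[4,0,0],1],
])

```text
clock: 9.25
position: [629.3, 113.1, 40.0]
ee_rot: [-0.703, 0.007, 0.711, -0.001]
contact_force: [-11.1, 2.2, 10.2]
gripper_width: 16.2
```

```bash
python3 - <<'E'
from h import *
s=readout.read_state(); print(s["clock"],s["position"],s["contact_force"],s["gripper_width"])
im,d=imaging.get_image("wrist"); cv2.imwrite("pics/w4.png",im)
E
```

```text
9.25 [629.2785917  113.0717889   39.97552236] [-11.11489923   2.16820197  10.19651199] 16.22216801505935
```

View pics/w4.png

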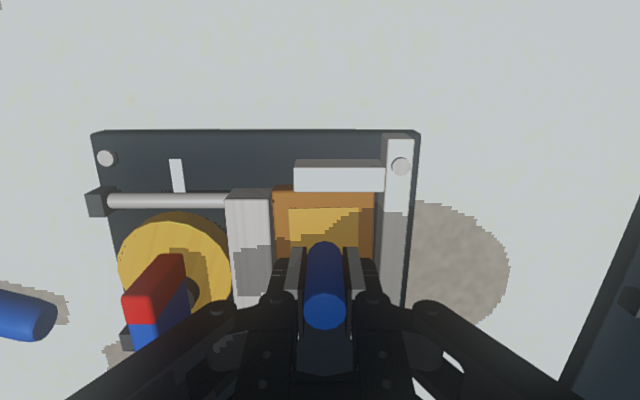

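The gauge plate edge (275–375, 190) meets the stop (295–385, 165–190), and the pose is blocked against the commanded push. Next I unload and release.

arm_command([
  [[0,0,0],[1,0,0],1],
  [[0,0,0],[1,0,0],0.5],
  [[0,0,0],[1,0,0],0.3],
  [[0,0,0],[1,0,0],0.3],
  [[0,0,0],[1,0,0],0.3],
])

```text
clock: 9.8
position: [630.7, 113.1, 39.8]
ee_rot: [-0.703, 0.007, 0.711, -0.001]
contact_force: [-1.1, -0.1, -0.5]
gripper_width: 59.6
```

arm_command([
  [[0,0,0],[0,0,15],0.3],
  [[0,0,0],[0,0,40],0.3],
  [[0,0,0],[0,0,75],0.3],
  [[0,0,0],[0,0,110],0.3],
  [[0,0,0],[0,0,140],0.3],
])

```text
clock: 10.3
position: [631.4, 113.1, 183.3]
ee_rot: [-0.704, 0.006, 0.71, -0.001]
contact_force: [0.9, 0.7, 0.1]
gripper_width: 59.8
```

arm_command([
  [[0,0,0],[-40,0,10],0.3],
  [[0,0,0],[-80,0,20],0.3],
  [[0,0,0],[-120,0,30],0.3],
  [[0,0,0],[-160,0,40],0.3],
  [[0,0,0],[-160,0,40],0.3],
])

```text
clock: 10.8
position: [468.2, 112.6, 226.4]
ee_rot: [-0.706, 0.005, 0.709, -0.001]
contact_force: [0.4, 0.6, 1.4]
gripper_width: 59.7
```

```bash
python3 - <<'E'
from h import *
s=readout.read_state(); print(s["clock"],s["position"],s["contact_force"],s["gripper_width"])
for cn in("wrist","top"):
    im,d=imaging.get_image(cn); c=cam(cn,s)
    hsv=cv2.cvtColor(im,cv2.COLOR_BGR2HSV); H,S,V=cv2.split(hsv)
    v,u=np.mgrid[0:400,0:640]
    P=(c[2]+ray(c,np.c_[u.ravel(),v.ravel()])*d.reshape(-1,1)).reshape(400,640,3)
    bl=(H>100)&(H<130)&(S>120)&(V>40); rd=((H<8)|(H>172))&(S>150)&(V>50); z=(P[...,2]>65)&(P[...,2]<76)
    near=lambda x,y,r:(np.hypot(P[...,0]-x,P[...,1]-y)<r)&z
    for n,k in(("bl",bl&near(607,188,40)),("rd",rd&near(607,188,40)),("knob",bl&near(628,113,25)),("bar",(bl|rd)&near(607,188,40))):
        if k.sum()>5: print(cn,n,k.sum(),cv2.minAreaRect(P[k][:,:2].astype(np.float32)))
    cv2.imwrite(f"pics/{cn}5.png",im)
E
```

```text
10.8 [468.24379326 112.59530822 226.41492249] [0.38763414 0.63362193 1.41173985] 59.69956820976551
wrist bl 537 ((597.3195190429688, 186.9269256591797), (27.866674423217773, 11.039115905761719), 0.25545424222946167)
wrist bar 537 ((597.3195190429688, 186.9269256591797), (27.866674423217773, 11.039115905761719), 0.25545424222946167)
top bl 127 ((600.4840698242188, 187.891357421875), (11.631790161132812, 35.547603607177734), 88.84888458251953)
top rd 36 ((625.8058471679688, 187.2642059326172), (10.214550971984863, 9.253263473510742), 5.205348968505859)
top knob 67 ((624.6622924804688, 113.43981170654297), (15.15022087097168, 14.827075004577637), 76.0145492553711)
top bar 163 ((606.7405395507812, 187.76564025878906), (11.631790161132812, 48.06284713745117), 88.84888458251953)
```

View pics/wrist5.png

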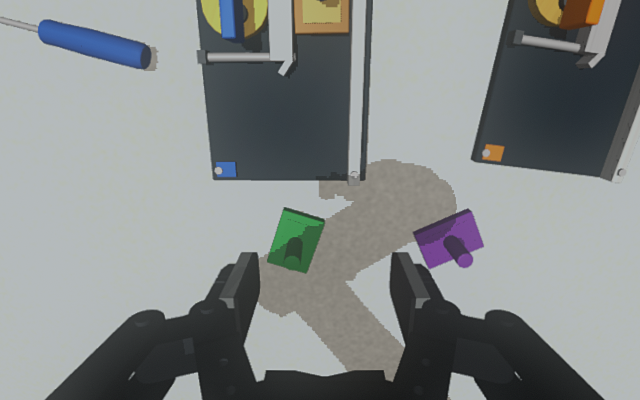

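```bash
python3 -c "
import cv2
im=cv2.imread('pics/top5.png')[100:245,180:295]; cv2.imwrite('pics/crop5.png',cv2.resize(im,None,fx=4,fy=4,interpolation=cv2.INTER_CUBIC))"
```

```text
(no output)
```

View pics/crop5.png

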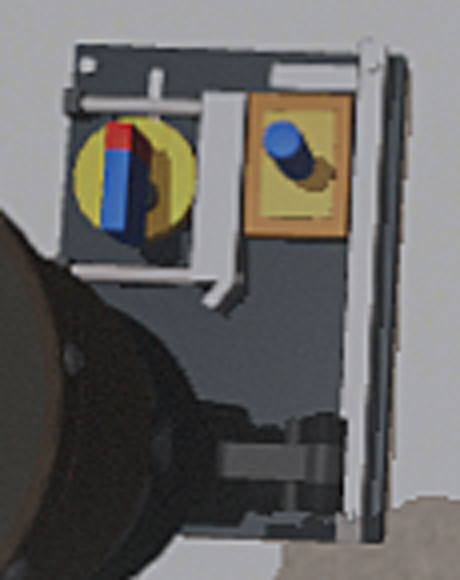

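```bash
python3 - <<'E'
from h import *
c=cam("top"); im=cv2.imread("pics/top5.png")
print(im[114:130,256:261].mean(1).round().astype(int).tolist())
for r in(120,120.5,121,121.5,122,122.5,123,123.5): print(r,onz(c,[[258,r]],32)[0,:2].round(1),onz(c,[[258,r]],26)[0,:2].round(1))
print("expected stop face",566.6+95-.4, "proj face top,front edge z26", proj(c,[[661.2,112,32],[661.2,112,26]]))
E
```

```text
[[72, 66, 61], [61, 56, 51], [152, 147, 147], [179, 174, 174], [173, 168, 168], [172, 168, 167], [173, 169, 168], [181, 176, 175], [130, 123, 119], [50, 70, 92], [68, 109, 148], [72, 115, 156], [72, 112, 153], [78, 127, 158], [88, 148, 166], [92, 153, 167]]
120 [664.9 106.9] [666.8 107.8]
120.5 [664.  106.8] [665.8 107.8]
121 [663.  106.8] [664.8 107.7]
121.5 [662.  106.7] [663.8 107.7]
122 [661.  106.7] [662.8 107.6]
122.5 [660.  106.6] [661.8 107.6]
123 [659.  106.6] [660.8 107.5]
123.5 [658.  106.5] [659.8 107.5]
expected stop face 661.2 proj face top,front edge z26 [[255.23828636 121.82334779]
 [255.70986698 122.76093649]]
```

```bash
python3 -c "
from h import *
print(arm.job_done())"
```

```text
the job is handed in; nothing more can be done
None
```

The job is done and handed in after about 11 s of robot time; no verdict is reported.

- **Bolt:** I gripped the blue bolt's bar and turned it about 52° anticlockwise, then let go. In the last top view the bar lies within about 1° of the lane, with its red end towards the white mark.
- **Gauge:** I slid it by its knob at constant height through the gap until it stopped. A further 4 mm push moved it only about 0.25 mm, with about 11 N on the wrist. I then released it and moved clear. In the final top image its front edge is flush with the stop to within about 1 mm.
- **Other objects:** The orange-bolt jig and the green and purple look-alikes were not touched.
- **Disagreements:** The two cameras differed by about 2 mm on the knob's position, which is within the calibration. In the last wrist picture the bolt's red end was out of view, so the bolt's final angle comes from the top camera.

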